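# Step the filter turret to blue

### The job

Bring the blue filter under the lamp: push the turret's upright tabs gently round with the fingertips, from tab to tab as needed, until the blue filter is centred under the lamp head, its tab in line with the red stripe on the lamp arm. Only push: do not take a tab between the fingers, and leave the flask, the bottle and the objective as they stand.

Things in the scene. Friction and masses are not known exactly. Their poses are not given: they have to be found in the camera images.
- unit: Fixed bench lamp unit: white base 280 x 200 mm, 30 mm high (x -95 to +185, y -100 to +100 mm), black filter turret on it, white column and arm with black lamp head. Origin: on the turret's vertical axis at bench level; x points to the lamp head and column, z up. Arm: 34 mm wide over y = 0, x 30 to 175, z 93 to 117 mm, red stripe on top. Column: 60 mm wide, x 130 to 175 mm.
- turret: Turning part with six upright coloured tabs; unit's origin, x points to the blue tab. Tab: radial fin 75 to 110 mm from the axis, 10 mm thick, top 70 mm above bench, 24 mm above the black disc (radius 85, face at 46 mm, flat aluminium hub cap 6 mm higher). One every 60 degrees, counter-clockwise from above: blue, green, yellow, red, white, orange. They pass freely under the arm.
- blue_filter (a point): Centre of the blue filter window (32 mm across), on the disc's face, 55 mm from the turret's axis, on the same radius as the blue tab. It starts 0.8 rad or more of turn from the lamp. The turret turns either way (stops only 0.9 rad beyond one full turn from blue to blue), has no detents or spring, about 0.13 N m of friction (1.5 N at a tab), and stays where it is left. Only pushing on the tabs turns it; rubbing the disc does not.
- lamp_axis (a point): Point on the lamp head's vertical centre line at the height of the disc's face: where the centre of the filter in use belongs (55 mm from the turret's axis, in line with the red stripe). The lamp head is 42 mm wide and its underside is 77 mm above the bench.
- flask: Loose bystander: small clear culture flask lying flat, with orange floor and blue cap, 77 x 40 x 26 mm; origin under its middle, z up.
- bottle: Loose bystander: amber bottle with white cap, 52 mm across, 100 mm tall, standing; origin at the centre of its foot, z up.
- objective: Loose bystander: steel microscope objective with green and black bands, standing on the bench, stepped narrower to the top, 34 mm across, 50 mm tall; origin at the centre of its foot, z up.
- tab_blue (a point): Middle of the top edge of the blue tab, 92.5 mm from the turret's axis, 70 mm above the bench.
- tab_green (a point): Middle of the top edge of the green tab, 92.5 mm from the turret's axis, 70 mm above the bench.
- tab_yellow (a point): Middle of the top edge of the yellow tab, 92.5 mm from the turret's axis, 70 mm above the bench.
- tab_red (a point): Middle of the top edge of the red tab, 92.5 mm from the turret's axis, 70 mm above the bench.
- tab_white (a point): Middle of the top edge of the white tab, 92.5 mm from the turret's axis, 70 mm above the bench.
- tab_orange (a point): Middle of the top edge of the orange tab, 92.5 mm from the turret's axis, 70 mm above the bench.

How it is judged:
On the way:
1. the turret turns while the fingers push a tab (contact force between the fingers and turret above 0.3 N and angular speed of turret above 0.03 rad/s), for 0.05 s.
At the end, for the whole second after the job is handed in: The blue filter's centre is within 6 mm of the lamp head's centre line (about 6 degrees of turn), the turret is at rest, and the flask, bottle and objective are within 15 mm of where they stood (horizontal distance between blue_filter and lamp_axis below 0.006 m and angular speed of turret below 0.05 rad/s and distance of each of flask, bottle, objective from where it was at the start of the episode below 0.015 m); the robot touches nothing.
It fails at once if the flask, bottle or objective is shoved, tipped or lifted (moved more than 15 mm or tilted more than 20 degrees) (distance of any of flask, bottle, objective from where it was at the start of the episode above 0.015 m or angle between any of flask, bottle, objective's own z axis and vertical above 0.35 rad).
It fails at once if a tab is taken between the fingers instead of pushed (contact force between the fingers and turret above 1 N and (distance between the grasp point and tab_blue below 0.01 m or distance between the grasp point and tab_green below 0.01 m or distance between the grasp point and tab_yellow below 0.01 m or distance between the grasp point and tab_red below 0.01 m or distance between the grasp point and tab_white below 0.01 m or distance between the grasp point and tab_orange below 0.01 m)).
It fails at once if the lamp unit or turret is pushed harder than 25 N (contact force between the fingers and unit above 25 N).
It also fails if it takes over 64 s, if anything falls off the work surface, if the arm or the gripper's body presses on something with over 40 N, if the wrist force passes 120 N, or if a joint passes its speed limit or range.

### The arm

A 6-joint arm with a two-finger parallel gripper is mounted at the origin on the work surface. World frame = base frame: x ahead of the robot, y to its left, z up, the work surface at z = 0. Lengths are in m, angles in rad, forces in N, time in s.
With the tool pointing down it reaches from about 0.225 to 0.875 m from the base axis. Payload 3.4 kg.
Tool frame: the origin (TCP) lies midway between the tips of the shut fingers; the grasp point (between the pads) lies 19 mm behind it (manip.tcp_to_grasp is the distance from the TCP to the grasp point, in m); x points along the fingers, y is the direction in which the jaws open and shut, and the axes are right-handed (so a half turn about x gives the same grasp; the last joint's range is limited). The gripper opens to 85 mm and grips with 20 to 120 N. Pads are 22 mm wide; open, the fingers measure 114 mm over their backs; the gripper's body (76 mm by 85 mm) begins 54 mm behind the grasp point. The pads swing forward as they close: fully open they stand 13 mm farther back than shut.
Start: joints at [0.988, 0.276, 1.505, -0, 1.361, -0.121], TCP at [0.256, 0.515, 0.231] pointing down, gripper open.
Joint ranges: [-2.89, 2.89], [-0.75, 2.08], [0.22, 2.7], [-1.18, 4.32], [0.11, 2.71], [-2.7, 2.7]. Speed limits (rad/s): [2.57, 2.57, 3.14, 3.14, 3.14, 3.14].

### API

Orientations are given as a unit quaternion [w, x, y, z].
In Python, from rig import readout, eyes, job, manip gives the robot as it stands. The module is installed in compiled form; this text tells all that it offers.
- The arm moves only by the tool carry_out, never from a script. Its argument "deltas" is one flat list of numbers, 7 for each row, row after row: the shift along the tool's x, y, z scaled (see below), then the turn, a rotation vector about the tool's x, y, z scaled (see below), then the opening, from -1 (shut) to 1 (fully open). In form: [dx, dy, dz, ax, ay, az, grip, dx, dy, dz, ax, ay, az, grip, ...]. A call has 1 to 10 rows; each row shifts and turns the commanded pose from where the row before left it, along the tool's axes as they then stand; what a row does not reach is not made up. The controller multiplies each number of a shift by 60 mm and each number of a turn by 4 degrees. A row lasts 1/8 s, in which the tool goes at most 62.5 mm and 10.7 degrees, less where a joint would pass 70% of its speed; a pose out of reach is approached as far as the arm can. A call with a number of a shift or a turn outside -1 to 1 is refused whole. A call with a gripper value outside its range is refused whole. The fingers move at their own pace and stop on an object; "newtons" is the grip in N (left out, the last holds). Time passes only in rows, so rows that do not move let the fingers close. It gives the time, the measured TCP pose, the force and the opening at its end, in the units of the state.
- readout.get_state(): the state, without advancing time (a new reading comes with each control period).
- eyes.get_image(name): name is "scene" or "top"; returns a dict with "color" (384x512x3 uint8, red, green, blue), "z_map" (384x512 float32, m along the optical axis (not along the pixel's ray), 0 where there is no reading), "mtx" (3x3 intrinsics, pixels), "origin" and "orientation" of the camera in the world. Camera axes: x right, y down, z forward; pixel columns grow to the right and rows downward; lengths in m; the calibration is good to about 2 mm. A picture is of the moment at which its call begins.
- job.sign_off(): hands the job in, once; it reports no verdict.
The state is a dict: "clock": time; "qpos": joint angles; "qd": joint speeds; "effort": joint torques, N m; "position": TCP position; "ee_rot": TCP orientation; "contact_force": force on the tool from outside, world axes, zero at the start; "moment": the same for the moment, N m; "width": finger opening in m.
Only numpy, scipy, OpenCV 4.12 (cv2) and the standard library are available. Lean on these libraries where they do the work, as an engineer would, in place of code of your own. Each camera call takes 0.05 s, during which the arm holds its last target.

## Working session

There is one attempt and no reset: what is moved stays moved. The work goes in short steps, Python scripts to look and compute and a tool call to move; the robot and the scene stay as the last step left them, time stands still between calls to the robot, and variables do not carry over. Pictures are saved under pics/ and viewed, and the job is handed in when it is done.

Besides the shell and the picture viewer there is one more tool, called by a JSON object that holds its "method" and its "body", one argument or row to a line. carry_out: Moves the arm, as the interface text tells. Its arguments: {"type":"object","properties":{"deltas":{"type":"array"},"newtons":{"type":"number"}},"required":["deltas"]}

```bash
mkdir -p pics
cat > h.py <<'E'
import numpy as np,cv2
from scipy.spatial.transform import Rotation as R
from rig import readout,eyes,job,manip
def Rq(q): return R.from_quat([q[1],q[2],q[3],q[0]]).as_matrix()
def cloud(im):
    z=im["z_map"];K=im["mtx"];v,u=np.mgrid[:z.shape[0],:z.shape[1]]
    P=np.stack([(u-K[0,2])/K[0,0]*z,(v-K[1,2])/K[1,1]*z,z],-1)
    W=P@Rq(im["orientation"]).T+np.array(im["origin"]);W[z==0]=np.nan
    return W
def ray(im,u,v,h):
    K=im["mtx"];d=Rq(im["orientation"])@np.array([(u-K[0,2])/K[0,0],(v-K[1,2])/K[1,1],1]);o=np.array(im["origin"])
    return o+d*(h-o[2])/d[2]
def save(im,n): cv2.imwrite("pics/"+n,im["color"][:,:,::-1])
E
python3 - <<'E'
from h import *
for n in("scene","top"):
    im=eyes.get_image(n);save(im,n+"0.png");np.savez(n+"0.npz",**im);print(n,np.round(im["origin"],3),np.round(im["orientation"],3),im["mtx"][0,0])
s=readout.get_state();print(s)
E
```

```text
scene [1.094 0.116 0.589] [-0.265  0.613  0.681 -0.3  ] 385.6124503706478
top [0.383 0.042 1.064] [-0.046  0.706 -0.705  0.055] 428.2898126937461
{'clock': 0.1, 'qpos': array([ 9.87995791e-01,  2.76506448e-01,  1.50598154e+00, -4.33587059e-07,
        1.36070916e+00, -1.20996871e-01]), 'qd': array([ 1.43320280e-03,  4.63356380e-04, -2.31072246e-03, -3.57889026e-05,
        2.59366454e-04,  1.15370170e-03]), 'effort': array([ 7.94008247e-04, -4.17694652e+01, -2.46404636e+01, -2.35438165e-04,
        5.77889135e-03,  3.88594117e-06]), 'position': array([0.25594558, 0.51437765, 0.23055061]), 'ee_rot': array([ 0.68814485,  0.16129264,  0.68853562, -0.16235777]), 'contact_force': array([-0.18963975,  0.22014723,  0.83831987]), 'moment': array([ 0.00343265, -0.00353251, -0.02045997]), 'width': 0.0855801783237409}
```

View pics/scene0.png

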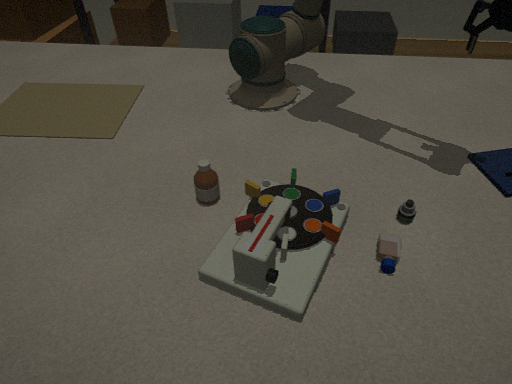

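View pics/top0.png

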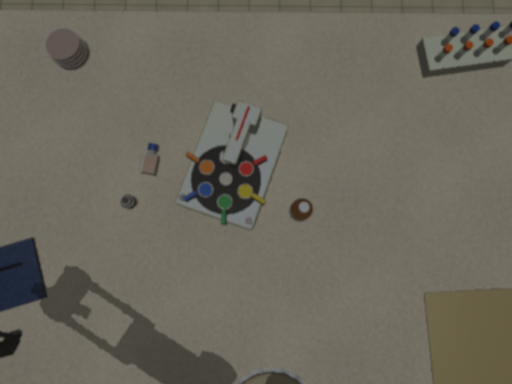

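The top view shows the turret hub at about (226,179), with the blue tab at (190,196), green (224,216), yellow (258,198), red (260,160), orange (193,157), and the stripe at about (241,125). White is hidden under the arm. The bottle is at (302,208), the flask at (150,158) and the objective at (128,201).

```bash
cat > meas.py <<'E'
from h import *
def cents(im):
    hsv=cv2.cvtColor(im["color"],cv2.COLOR_RGB2HSV);return hsv
rng={'blue':((105,120,50),(125,255,255)),'green':((45,90,40),(80,255,255)),'yellow':((20,120,90),(32,255,255)),'orange':((6,150,90),(14,255,255)),'red':((0,150,80),(4,255,255))}
def turret(im,verbose=True):
    hsv=cents(im);W=cloud(im);out={}
    for c,(a,b) in rng.items():
        m=cv2.inRange(hsv,a,b)
        if c=='red': m|=cv2.inRange(hsv,(174,150,80),(180,255,255))
        n,l,st,ce=cv2.connectedComponentsWithStats(m)
        for i in range(1,n):
            if st[i,4]<12: continue
            z=np.nanmedian(W[l==i][:,2]); p=ray(im,*ce[i],z)
            if not(0.25<p[0]<0.85 and -0.35<p[1]<0.35):continue
            if verbose: print(c,st[i,4],np.round(ce[i],1),"z",round(float(z),3),np.round(p[:2],4))
            out.setdefault(c,[]).append((st[i,4],z,p,l==i))
    return out
if __name__=="__main__":
    for n in("top","scene"):
        im=dict(np.load(n+"0.npz"));print(n);turret(im)
E
python3 meas.py
```

```text
top
blue 34 [152.4 146.4] z 0.025 [0.6454 0.293 ]
blue 103 [205.  189.2] z 0.048 [0.5347 0.1582]
blue 52 [190.6 195.3] z 0.069 [0.517  0.1892]
green 111 [224.4 201.3] z 0.048 [0.5057 0.1114]
green 50 [223.2 215.8] z 0.07 [0.469  0.1124]
yellow 124 [244.8 190.6] z 0.047 [0.5316 0.0629]
yellow 54 [257.9 198. ] z 0.07 [0.511  0.0317]
orange 43 [192.2 157.1] z 0.07 [0.6084 0.1873]
orange 91 [206.2 166.4] z 0.047 [0.5905 0.1563]
red 42 [259.2 160.2] z 0.069 [0.6014 0.0285]
red 103 [245.6 168.1] z 0.048 [0.5866 0.0611]
scene
blue 52 [331.6 191.8] z 0.069 [0.5196 0.1929]
blue 128 [313.8 204.5] z 0.046 [0.5359 0.1598]
blue 79 [388.7 261.9] z 0.024 [0.6478 0.2964]
green 42 [293.4 173.7] z 0.069 [0.4711 0.115 ]
green 122 [291.2 193.1] z 0.046 [0.5067 0.1132]
yellow 48 [252.4 184.2] z 0.069 [0.5128 0.0335]
yellow 105 [265.7 199.2] z 0.046 [0.5303 0.0626]
orange 156 [312.5 224.6] z 0.046 [0.5908 0.1577]
orange 64 [331.5 226. ] z 0.069 [0.6118 0.1901]
red 53 [244.2 217. ] z 0.069 [0.6055 0.0296]
red 30 [258.1 217.8] z 0.046 [0.5836 0.0528]
red 113 [260.5 233. ] z 0.116 [0.6821 0.0687]
```

Run:
```python
import cv2
for n in("top","scene"):
    i=cv2.imread(f"pics/{n}0.png")
    c=i[90:240,110:330] if n=="top" else i[150:320,180:430]
    cv2.imwrite(f"pics/{n}0c.png",cv2.resize(c,None,fx=3.2,fy=3.2,interpolation=cv2.INTER_CUBIC))
```

```text
(no output)
```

View pics/top0c.png

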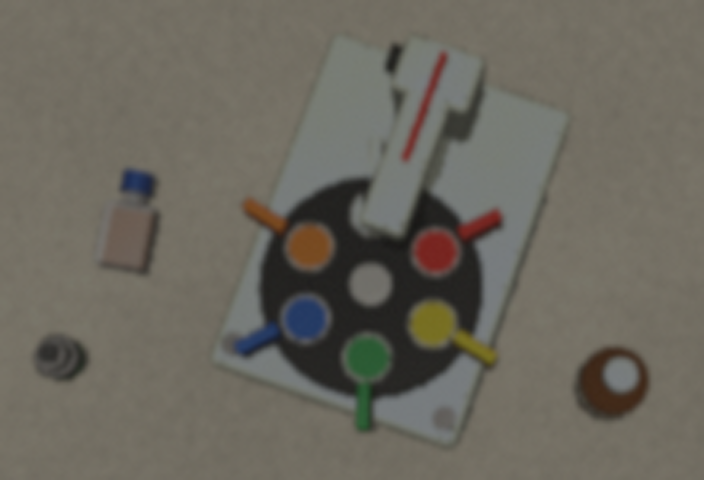

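View pics/scene0c.png

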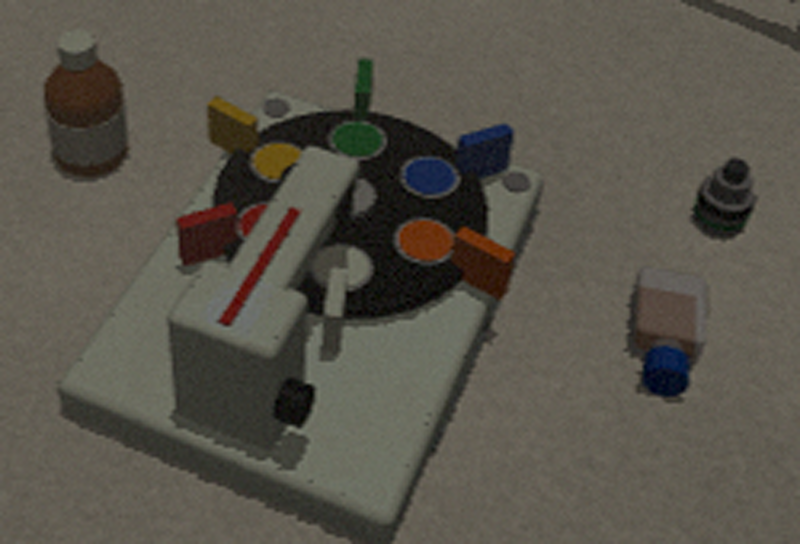

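Run:
```python
from h import *
from meas import turret
for n in("top","scene"):
    im=dict(np.load(n+"0.npz"));W=cloud(im);hsv=cv2.cvtColor(im["color"],cv2.COLOR_RGB2HSV)
    T=turret(im,False)
    f={c:[p for a,z,p,m in T[c] if abs(z-.047)<.004][-1] for c in T}
    C=(f['orange']+f['yellow'])/2; 
    if n=="top": C=(C+(f['blue']+f['red'])/2)/2
    for c,o in zip(('blue','green','yellow','red','orange'),(0,60,120,180,300)):
        d=f[c]-C;print(c,round(np.hypot(*d[:2])*1e3,1),round((np.degrees(np.arctan2(d[1],d[0]))-o)%360,1),end='; ')
    print("C",C[:2])
    m=(((hsv[...,0]<9)|(hsv[...,0]>170))&(hsv[...,1]>110)&(W[...,2]>.1)&(W[...,2]<.13)).astype(np.uint8)
    v,u=np.nonzero(m);P=np.array([ray(im,a,b,.117) for a,b in zip(u,v)])
    P=P[np.hypot(*(P-C)[:,:2].T)<.2];mu=P[:,:2].mean(0);w=np.linalg.svd(P[:,:2]-mu)[2][0]
    print("stripe n",len(P),mu,"ang",np.degrees(np.arctan2(w[1],w[0]))%180-180,"bearing from C",np.degrees(np.arctan2(*(mu-C[:2])[::-1])),np.hypot(*(mu-C[:2])))
    # arm top surface
    m=(abs(W[...,2]-.117)<.004)&(np.hypot(W[...,0]-C[0],W[...,1]-C[1])<.2)
    P=W[m][:,:2];r=cv2.minAreaRect(P.astype(np.float32)*1000);print("armtop",m.sum(),r, np.degrees(np.arctan2(*(P.mean(0)-C[:2])[::-1])))
    if n=="top":
        for nm,(u,v,h) in dict(bottle=(304,207,.1),flask=(150,160,.02),obj=(128,201,.05)).items(): print(nm,ray(im,u,v,h)[:2])
s=readout.get_state();print(np.round(Rq(s["ee_rot"]),3), manip.tcp_to_grasp)
```

```text
blue 55.1 118.3; green 55.2 118.1; yellow 55.2 117.9; red 54.9 117.9; orange 55.3 117.5; C [0.56086493 0.10960632]
stripe n 52 [0.67722752 0.06835887] ang -19.39163192628564 bearing from C -19.518065624844834 0.12345688955808266
armtop 880 ((656.8650512695312, 73.654052734375), (57.75392532348633, 144.2396240234375), 72.47644805908203) -19.264378455056864
bottle [ 0.4867107 -0.072447 ]
flask [0.61188782 0.29889769]
obj [0.5057058  0.33998663]
blue 55.4 116.4; green 53.9 116.8; yellow 56.4 117.5; red 61.8 111.9; orange 56.4 117.5; C [0.56055945 0.11012938]
stripe n 139 [0.68230273 0.06932495] ang -19.311715870667655 bearing from C -18.52949555692997 0.12839948527688905
armtop 1307 ((659.2481079101562, 78.35714721679688), (57.23134231567383, 142.89376831054688), 70.35863494873047) -18.141312849066193
[[-0.001  0.446  0.895]
 [-0.001  0.895 -0.446]
 [-1.    -0.002 -0.   ]] 0.0187
```

{"method": "carry_out", "body": {
  "deltas": [0, -0.45, 0.65, 0, 0, 0, -1, 0, -0.45, 0.65, 0, 0, 0, -1, 0, -0.45, 0.65, 0, 0, 0, -1, 0, -0.45, 0.65, 0, 0, 0, -1, 0, -0.45, 0.65, 0, 0, 0, -1, 0, -0.45, 0.65, 0, 0, 0, -1, 0, -0.45, 0.65, 0, 0, 0, -1, 0, -0.45, 0.65, 0, 0, 0, -1, 0, -0.45, 0.65, 0, 0, 0, -1, 0, -0.45, 0.65, 0, 0, 0, -1],
  "newtons": 20
}}

```text
clock: 1.35
position: [0.4854, 0.0979, 0.231]
ee_rot: [0.688, 0.162, 0.689, -0.162]
contact_force: [-0.8, 0.6, 0.3]
width: 0.0
```

```bash
cat > st.py <<'E'
from h import *
import sys
C=np.array([.5609,.1096]);s=readout.get_state();p=s["position"];M=Rq(s["ee_rot"])
print("t",s["clock"],"p",np.round(p,4),"yawy",np.degrees(np.arctan2(M[1,1],M[0,1])),"x",np.round(M[:,0],3),"F",np.round(s["contact_force"],2),"w",s["width"],"q6",s["qpos"][5])
c=M.T@np.r_[C-p[:2],0];print("axis in tool y,z mm",np.round(c[1:]*1e3,1))
if len(sys.argv)>1:
    t=np.array([float(a) for a in sys.argv[1:4]]);print("delta tool units",np.round(M.T@(t-p)/.06,3))
E
python3 st.py .533 .015 .1
```

```text
t 1.35 p [0.4854 0.0979 0.231 ] yawy 63.533712859572496 x [-0.  0. -1.] F [-0.84  0.63  0.33] w 4.3711537080659123e-05 q6 -1.050777499323315
axis in tool y,z mm [44.2 62.4]
delta tool units [ 2.183 -0.883  1.328]
```

{"method": "carry_out", "body": {
  "deltas": [0, -0.22, 0.33, 0, 0, 0, -1, 0, -0.22, 0.33, 0, 0, 0, -1, 0, -0.22, 0.33, 0, 0, 0, -1, 0, -0.22, 0.33, 0.7, 0, 0, -1, 0, 0, 0, 0.68, 0, 0, -1, 0.5, 0, 0, 0, 0, 0, -1, 0.5, 0, 0, 0, 0, 0, -1, 0.5, 0, 0, 0, 0, 0, -1, 0.5, 0, 0, 0, 0, 0, -1, 0, 0, 0, 0, 0, 0, -1]
}}

```text
clock: 2.6
position: [0.5301, 0.017, 0.109]
ee_rot: [0.678, 0.194, 0.682, -0.195]
contact_force: [-0.0, 0.2, -0.5]
width: 0.0002
```

```bash
python3 st.py .533 .015 .057
python3 - <<'E'
from h import *
im=eyes.get_image("scene");save(im,"s1.png")
a=im["color"][130:320,180:430,::-1];b=eyes.get_image("top")["color"][90:240,110:330,::-1]
cv2.imwrite("pics/c1.png",cv2.resize(a,None,fx=3,fy=3,interpolation=2));cv2.imwrite("pics/t1.png",cv2.resize(b,None,fx=3,fy=3,interpolation=2))
E
```

```text
t 2.6 p [0.5301 0.017  0.109 ] yawy 58.01903245576203 x [-0.006  0.001 -1.   ] F [-0.01  0.17 -0.55] w 0.00018172816060369655 q6 -1.1119262887144292
axis in tool y,z mm [ 94.9 -23. ]
delta tool units [ 0.866 -0.     0.063]
```

View pics/c1.png

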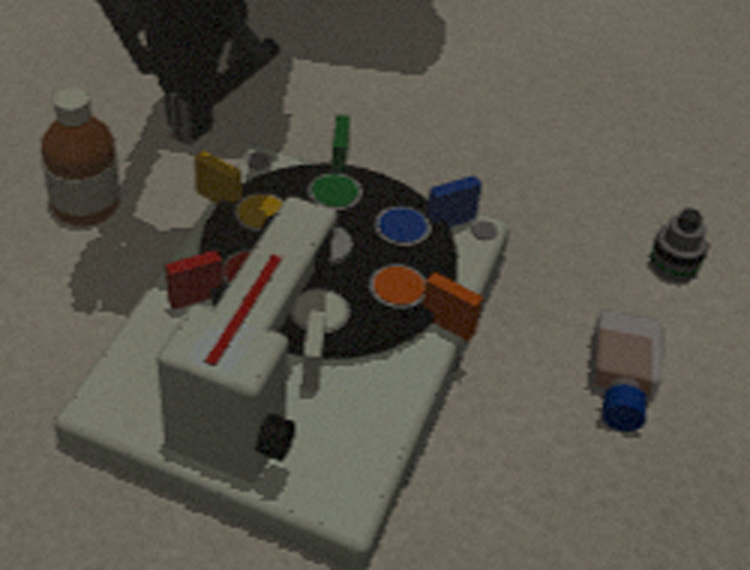

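The picture shows the shut fingertips at about (243,175) in full-frame scene pixels, above and to the left of the yellow tab. I'll check that against the projected TCP.

```bash
python3 - <<'E'
from h import *
im=dict(np.load("scene0.npz"))
for p in([.5301,.017,.109],[.511,.032,.07]):
    q=Rq(im["orientation"]).T@(np.array(p)-im["origin"]);print((im["mtx"]@q)[:2]/q[2])
E
python3 st.py .533 .015 .057
```

```text
[242.36789595 174.13361892]
[251.72447566 183.26807887]
t 2.7 p [0.5328 0.0168 0.1117] yawy 58.02197732807829 x [ 0.  0. -1.] F [-0.23 -0.32  0.73] w -2.321055819413456e-06 q6 -1.1119337341435263
axis in tool y,z mm [ 93.6 -25.3]
delta tool units [ 0.912 -0.023  0.018]
```

View pics/t1.png

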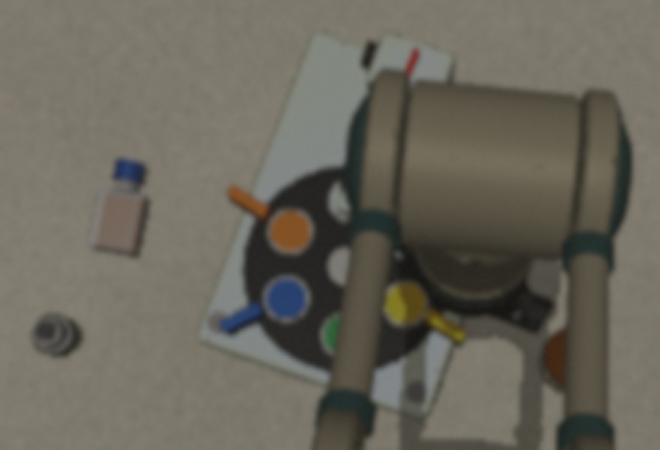

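{"method": "carry_out", "body": {
  "deltas": [0.3, 0, 0, 0, 0, 0, -1, 0.3, 0, 0, 0, 0, 0, -1, 0.3, 0, 0, 0, 0, 0, -1, 0, 0, 0, 0, 0, 0, -1, 0, 0, -0.05, 0, 0, 0, -1, 0, 0, -0.05, 0, 0, 0, -1, 0, 0, 0, 0, 0, 0, -1]
}}

```text
clock: 3.58
position: [0.5274, 0.0201, 0.058]
ee_rot: [0.68, 0.195, 0.679, -0.195]
contact_force: [-0.4, 0.3, -0.6]
width: -0.0001
```

```bash
python3 st.py
```

```text
t 3.575 p [0.5274 0.0201 0.058 ] yawy 58.03687274970447 x [ 0.001 -0.    -1.   ] F [-0.38  0.28 -0.59] w -8.240612362775916e-05 q6 -1.106829054068466
axis in tool y,z mm [ 93.6 -19. ]
```

{"method": "carry_out", "body": {
  "deltas": [0, -0.011, -0.1, 0.75, 0, 0, -1, 0, -0.011, -0.1, 0.75, 0, 0, -1, 0, -0.011, -0.09, 0.75, 0, 0, -1, 0, -0.011, -0.082, 0.75, 0, 0, -1, 0, -0.011, -0.082, 0.75, 0, 0, -1, 0, -0.011, -0.082, 0.75, 0, 0, -1, 0, -0.011, -0.082, 0.75, 0, 0, -1, 0, -0.011, -0.082, 0.75, 0, 0, -1, 0, -0.011, -0.082, 0.75, 0, 0, -1, 0, -0.011, -0.082, 0.75, 0, 0, -1]
}}

```text
clock: 4.82
position: [0.4867, 0.0511, 0.0578]
ee_rot: [0.606, 0.364, 0.605, -0.365]
contact_force: [0.3, -1.6, 1.0]
width: 0.0
```

```bash
python3 st.py
python3 - <<'E'
from h import *
from meas import turret
im=eyes.get_image("scene");turret(im)
b=eyes.get_image("top");save(b,"tt2.png");turret(b)
a=im["color"][130:320,180:430,::-1]
cv2.imwrite("pics/c2.png",cv2.resize(a,None,fx=3,fy=3,interpolation=2))
E
```

```text
t 4.825 p [0.4867 0.0511 0.0578] yawy 27.95337998855404 x [ 0.001 -0.001 -1.   ] F [ 0.25 -1.56  1.01] w 1.1163350538997724e-05 q6 -0.5240537629710444
axis in tool y,z mm [ 93.  -16.9]
blue 64 [337.6 208.1] z 0.069 [0.5643 0.203 ]
blue 143 [316.9 214.4] z 0.046 [0.5632 0.1659]
blue 83 [388.6 261.9] z 0.024 [0.6476 0.2963]
green 51 [314.4 179.1] z 0.069 [0.4841 0.1588]
green 124 [304.  196.6] z 0.046 [0.5148 0.1397]
orange 216 [304.7 233.2] z 0.047 [0.6146 0.1433]
red 57 [241.8 199.8] z 0.069 [0.56   0.0185]
red 100 [259.6 209.3] z 0.046 [0.5603 0.0534]
red 122 [260.6 233.1] z 0.115 [0.6822 0.0687]
blue 34 [152.4 146.4] z 0.026 [0.6452 0.2928]
blue 64 [200.7 177.5] z 0.047 [0.5633 0.169 ]
blue 53 [186.8 176.3] z 0.069 [0.5621 0.1991]
green 28 [202.5 212.8] z 0.07 [0.4761 0.1605]
orange 30 [207.4 144.2] z 0.07 [0.6396 0.1518]
orange 17 [213.8 155.2] z 0.049 [0.6178 0.1384]
```

View pics/c2.png

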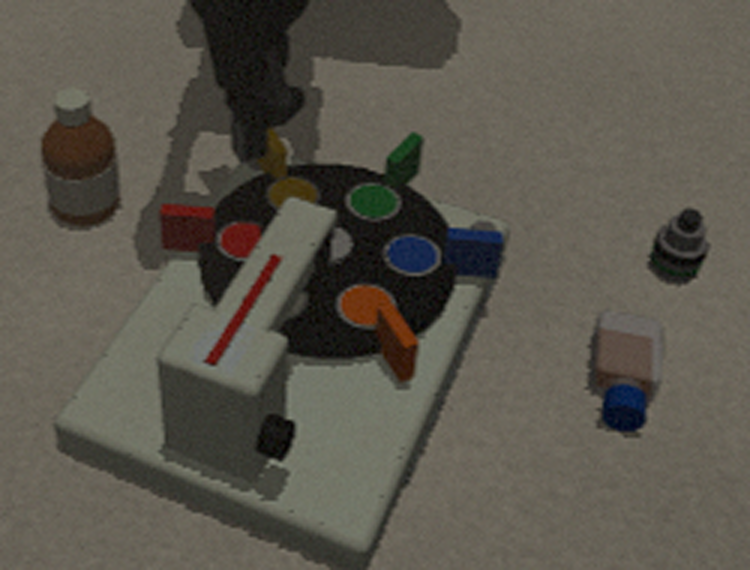

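The yellow tab is being pushed and the turret follows; blue has moved to about 89°. Continuing along the same arc.

{"method": "carry_out", "body": {
  "deltas": [0, -0.011, -0.082, 0.75, 0, 0, -1, 0, -0.011, -0.082, 0.75, 0, 0, -1, 0, -0.011, -0.082, 0.75, 0, 0, -1, 0, -0.011, -0.082, 0.75, 0, 0, -1, 0, -0.011, -0.082, 0.75, 0, 0, -1, 0, -0.011, -0.082, 0.75, 0, 0, -1, 0, -0.011, -0.082, 0.75, 0, 0, -1, 0, -0.011, -0.082, 0.75, 0, 0, -1, 0, -0.011, -0.082, 0.75, 0, 0, -1, 0, -0.011, -0.082, 0.75, 0, 0, -1]
}}

```text
clock: 6.18
position: [0.4678, 0.0967, 0.0575]
ee_rot: [-0.491, -0.508, -0.491, 0.509]
contact_force: [-1.2, -1.6, 1.8]
width: -0.0001
```

```bash
python3 st.py
```

```text
t 6.175 p [0.4678 0.0967 0.0575] yawy -1.9996392438020887 x [-0.    -0.001 -1.   ] F [-1.24 -1.64  1.84] w -0.00010968131209615294 q6 0.09392804092617943
axis in tool y,z mm [ 92.6 -16.1]
```

{"method": "carry_out", "body": {
  "deltas": [0, -0.011, -0.082, 0.75, 0, 0, -1, 0, -0.011, -0.082, 0.75, 0, 0, -1, 0, -0.011, -0.082, 0.75, 0, 0, -1, 0, -0.011, -0.082, 0.75, 0, 0, -1, 0, -0.011, -0.082, 0.75, 0, 0, -1, 0, -0.011, -0.082, 0.75, 0, 0, -1, 0, -0.011, -0.082, 0.75, 0, 0, -1, 0, -0.011, -0.082, 0.75, 0, 0, -1, 0, -0.011, -0.082, 0.75, 0, 0, -1, 0, -0.011, -0.082, 0.75, 0, 0, -1]
}}

```text
clock: 7.42
position: [0.474, 0.1455, 0.0574]
ee_rot: [-0.343, -0.618, -0.343, 0.619]
contact_force: [-1.0, -1.8, 1.1]
width: -0.0002
```

```bash
python3 st.py
```

```text
t 7.425 p [0.474  0.1455 0.0574] yawy -32.00812103381805 x [-0.001 -0.    -1.   ] F [-0.96 -1.83  1.07] w -0.00022547656355451223 q6 0.716302723418333
axis in tool y,z mm [ 92.7 -15.7]
```

{"method": "carry_out", "body": {
  "deltas": [0, -0.011, -0.082, 0.75, 0, 0, -1, 0, -0.011, -0.082, 0.75, 0, 0, -1, 0, -0.011, -0.082, 0.75, 0, 0, -1, 0, -0.011, -0.082, 0.75, 0, 0, -1, 0, -0.011, -0.082, 0.75, 0, 0, -1, 0, -0.011, -0.082, 0.75, 0, 0, -1, 0, -0.011, -0.082, 0.75, 0, 0, -1, 0, -0.011, -0.082, 0.75, 0, 0, -1, 0, -0.011, -0.082, 0.75, 0, 0, -1, 0, -0.011, -0.082, 0.75, 0, 0, -1]
}}

```text
clock: 8.68
position: [0.5038, 0.1844, 0.0572]
ee_rot: [-0.171, -0.685, -0.171, 0.687]
contact_force: [-2.4, -0.1, 1.1]
width: -0.0001
```

```bash
python3 st.py
python3 - <<'E'
from h import *
from meas import turret
im=eyes.get_image("scene");turret(im)
b=eyes.get_image("top");save(b,"tt3.png");turret(b)
E
python3 st.py
```

```text
t 8.675 p [0.5038 0.1844 0.0572] yawy -62.02450715924289 x [-0.002 -0.    -1.   ] F [-2.4  -0.11  1.08] w -9.243931134953944e-05 q6 1.3030440567591257
axis in tool y,z mm [ 92.8 -15.3]
blue 172 [286.7 236.8] z 0.067 [0.6439 0.1109]
blue 85 [388.5 262.1] z 0.024 [0.6481 0.296 ]
green 159 [312.7 224.6] z 0.046 [0.5906 0.1581]
green 75 [331.3 225.9] z 0.069 [0.6115 0.1898]
orange 65 [244.3 217.2] z 0.069 [0.6057 0.0298]
orange 34 [258.1 217.7] z 0.047 [0.5834 0.0529]
red 27 [286.  192.9] z 0.046 [0.5073 0.1025]
red 121 [260.5 233.3] z 0.115 [0.6824 0.0686]
blue 12 [227.4 136.6] z 0.069 [0.6588 0.1046]
blue 17 [151.5 145.3] z 0.026 [0.6478 0.295 ]
green 92 [207.4 166.3] z 0.047 [0.5909 0.1535]
orange 37 [259.5 160.5] z 0.069 [0.6007 0.028 ]
orange 45 [246.2 168.1] z 0.047 [0.5867 0.0597]
red 29 [227.5 201.2] z 0.047 [0.506  0.1041]
red 17 [222.2 220.1] z 0.071 [0.459  0.1145]
t 8.775 p [0.5048 0.1846 0.0573] yawy -61.92507426887584 x [-0.  0. -1.] F [0.06 0.08 0.6 ] w -0.0003116244136302356 q6 1.3014004894154907
axis in tool y,z mm [ 92.6 -14.2]
```

View pics/tt3.png

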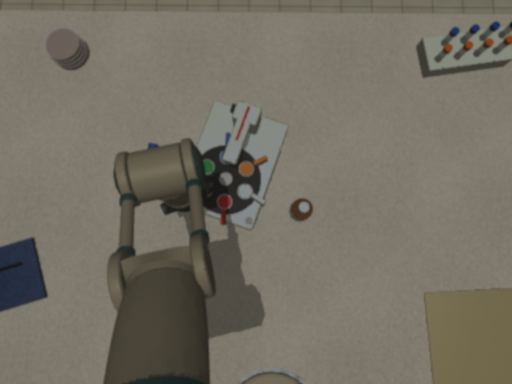

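The top view shows orange at (259.5,160.5), where red started, so the turret has turned about 120° and about 17° remain.

{"method": "carry_out", "body": {
  "deltas": [0, -0.011, -0.082, 0.75, 0, 0, -1, 0, -0.011, -0.082, 0.75, 0, 0, -1, 0, -0.011, -0.082, 0.75, 0, 0, -1, 0, -0.011, -0.082, 0.75, 0, 0, -1, 0, -0.008, -0.055, 0.5, 0, 0, -1, 0, -0.005, -0.033, 0.3, 0, 0, -1, 0, 0, 0, 0, 0, 0, -1, 0, 0, 0, 0, 0, 0, -1]
}}

```text
clock: 9.78
position: [0.5267, 0.1968, 0.0573]
ee_rot: [0.079, 0.703, 0.079, -0.703]
contact_force: [-0.5, -0.0, -0.3]
width: 0.0001
```

```bash
python3 st.py
cat > look.py <<'E'
from h import *
from meas import turret
import sys
C=np.array([.5609,.1096])
off={'blue':0,'green':60,'yellow':120,'red':180,'orange':300}
for n in("top","scene"):
    im=eyes.get_image(n);save(im,f"{n}_{sys.argv[1]}.png");print(n)
    CC=C if n=="top" else C+[.001,.0015]
    for c,L in turret(im,False).items():
        for a,z,p,m in L:
            r=np.hypot(*(p[:2]-CC))
            if r<.12 and a>25: print(c,a,round(float(z),3),"r",round(r*1e3,1),"blue ang",round((np.degrees(np.arctan2(*(p[:2]-CC)[::-1]))-off[c]+180)%360-180,1))
    cv2.imwrite(f"pics/{n}c_{sys.argv[1]}.png",cv2.resize(im["color"][90:290,110:360,::-1],None,fx=3,fy=3,interpolation=2))
E
python3 look.py 4
```

```text
t 9.775 p [0.5267 0.1968 0.0573] yawy -77.158141880772 x [ 0.  0. -1.] F [-0.51 -0.04 -0.33] w 8.548891419714059e-05 q6 1.580344311149705
axis in tool y,z mm [ 92.6 -14. ]
top
green 48 0.07 r 89.4 blue ang -17.4
green 110 0.047 r 54.9 blue ang -18.1
red 70 0.047 r 56.7 blue ang -19.2
red 54 0.07 r 92.9 blue ang -17.3
scene
blue 36 0.046 r 54.1 blue ang -10.9
green 234 0.047 r 64.1 blue ang -14.3
orange 61 0.069 r 92.0 blue ang -17.9
orange 87 0.046 r 59.3 blue ang -20.5
red 39 0.069 r 90.8 blue ang -18.4
red 27 0.047 r 62.3 blue ang -24.5
```

View pics/topc_4.png

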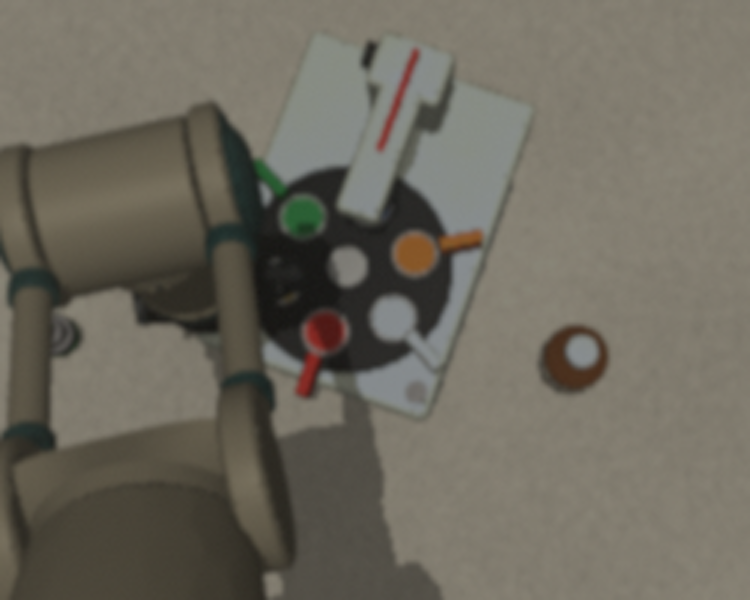

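Blue is at about -17.7° and the target is -19.4°. I'll nudge it 1.5° further, back off, and raise the tool.

{"method": "carry_out", "body": {
  "deltas": [0, -0.006, -0.04, 0.37, 0, 0, -1, 0, 0, 0, 0, 0, 0, -1, 0, 0, 0, 0, 0, 0, -1, 0, 0, 0.15, 0, 0, 0, -1, 0, 0, 0.2, 0, 0, 0, -1, -0.4, 0, 0, 0, 0, 0, -1, -0.7, 0, 0, 0, 0, 0, -1, -0.8, 0, 0, 0, 0, 0, -1, -0.8, 0, 0, 0, 0, 0, -1, 0, 0, 0, 0, 0, 0, -1]
}}

```text
clock: 11.12
position: [0.51, 0.1941, 0.2237]
ee_rot: [0.069, 0.707, 0.07, -0.7]
contact_force: [-0.8, -0.6, -0.6]
width: -0.0002
```

```bash
python3 st.py .3 .33 .22
```

```text
t 11.125 p [0.51   0.1941 0.2237] yawy -78.64730810586063 x [ 0.009  0.002 -1.   ] F [-0.79 -0.63 -0.63] w -0.00020118270174473952 q6 1.608682983021328
axis in tool y,z mm [ 92.8 -33.3]
delta tool units [ 0.035 -2.91   2.986]
```

Now I'll move the arm out of the view.

{"method": "carry_out", "body": {
  "deltas": [0, -0.4, 0.4, 0, 0, 0, -1, 0, -0.4, 0.4, 0, 0, 0, -1, 0, -0.4, 0.4, 0, 0, 0, -1, 0, -0.4, 0.4, 0, 0, 0, -1, 0, -0.4, 0.4, 0, 0, 0, -1, 0, -0.4, 0.4, 0, 0, 0, -1, 0, -0.4, 0.4, 0, 0, 0, -1, 0, 0, 0, 0, 0, 0, -1, 0, 0, 0, 0, 0, 0, -1]
}}

```text
clock: 12.25
position: [0.3103, 0.3246, 0.2187]
ee_rot: [-0.07, -0.704, -0.07, 0.704]
contact_force: [0.2, 0.5, 0.5]
width: -0.0
```

```bash
python3 look.py 5; python3 st.py
```

```text
top
green 40 0.07 r 89.1 blue ang -19.2
green 104 0.047 r 54.8 blue ang -20.0
yellow 123 0.047 r 55.1 blue ang -19.7
yellow 51 0.07 r 91.5 blue ang -19.2
orange 34 0.048 r 55.8 blue ang -15.7
red 102 0.048 r 55.2 blue ang -19.8
red 49 0.069 r 92.3 blue ang -19.0
scene
green 232 0.047 r 63.3 blue ang -15.8
yellow 56 0.069 r 91.4 blue ang -20.1
yellow 143 0.047 r 55.2 blue ang -19.5
orange 62 0.069 r 91.7 blue ang -19.5
orange 93 0.047 r 58.8 blue ang -22.3
red 40 0.069 r 91.6 blue ang -19.9
red 119 0.047 r 55.4 blue ang -20.0
t 12.35 p [0.311  0.3246 0.2189] yawy -78.70882212485047 x [-0.    -0.001 -1.   ] F [ 0.85 -0.45  0.08] w -0.00010122248496467134 q6 2.0260847439821132
axis in tool y,z mm [ 259.8 -203. ]
```

View pics/topc_5.png

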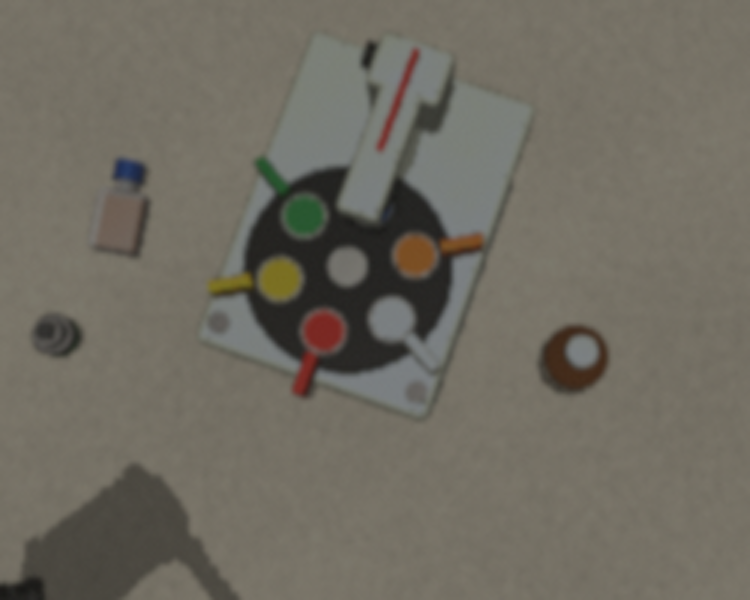

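View pics/scene_5.png

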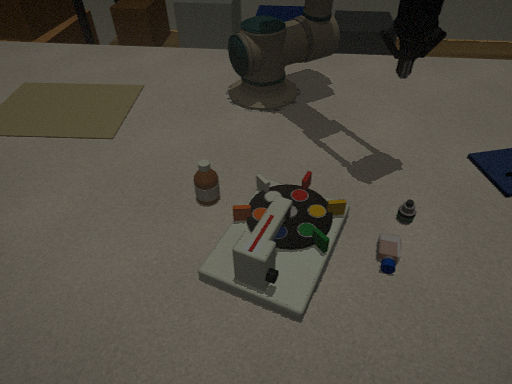

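The final pictures show blue at about -19.6° against the stripe's -19.4°. Blue lies under the lamp arm, the bystanders have not moved, and the arm is clear.

```bash
python3 -c "
from rig import job;print(job.sign_off())"
```

```text
the job is handed in; nothing more can be done
None
```

The blue filter is under the lamp and the job is handed in; no verdict was reported.

- **Push:** I pushed the yellow tab clockwise with the shut fingertips through about 137° in one continuous contact. Then I backed off, lifted the tool and moved the arm clear. Contact force stayed around 2–3 N, and the whole run took about 12.5 s of the 64 s allowed.
- **Filter position:** The blue filter itself is hidden under the lamp arm, so I worked out its angle from the other tabs and filters. In the top view most put it at -19 to -20°, against -19.4° for the red stripe. That is well under 1 mm off at the filter, with camera calibration good to about 2 mm.
- **Readings that disagreed:** Filters partly hidden by the arm or by tabs gave -15.7° (orange) in the top view, and -15.8° (green) and -22.3° (orange) in the scene view. I discounted them, but even those would be within the 6° tolerance.
- **Bystanders:** The flask, bottle and objective are where they started in both views.

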